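Fit the river panel into the model town's display base

TASK

Pick up the pale-blue river panel by its white house block, tilt it and pass it through the opening of the white display base with one end first under the wide blue lip; lower the other end past the orange lip until the panel, still in the hand, rests flat on the ledges inside, and only then slide it towards the orange lip until it stops, so that both lips hold it in. Feel your way: the ledge height is not known, so move slowly inside the base (a few centimetres a second), press gently, and never let the panel drop, not even a few millimetres. Let go at the end and leave everything else on the table where it is.

Things in the scene. Friction and masses are not known exactly. Their poses are not given: they have to be found in the camera images.
- base_case: White open-topped display base, fixed, 197.5 mm long (own x), 122 wide (own y), 60 high. Origin on the table under the middle of its top opening; x runs along its length from the blue lip (-x) to the orange lip (+x), z up. The opening is 150 mm long (x -75 to +75) and 106 mm wide (y -53 to +53, between the side walls, which have no lips).
- blue_lip (a point): Middle of the blue lip's inner edge, on its top face (x = -75 of the base, 60 mm above the table). The lip is 4 mm thick (underside at 56 mm) and spans the base's full inner width; it covers a pocket 21.5 mm deep, whose rigid end wall is at x = -96.5 mm of the base.
- orange_lip (a point): Middle of the orange lip's inner edge, on its top face (x = +75 of the base, 60 mm above the table). Like the blue lip, 4 mm thick, but it covers a pocket only 10 mm deep, whose rigid end wall, the final stop, is at x = +85 mm of the base.
- well (a point): Middle of the inner floor, 10 mm above the table. Round the inside runs a level, rigid aluminium ledge frame whose height differs from time to time: its top is somewhere from 22 to 32 mm above the table and is not reported (find it by feel). It is 10 mm wide along the side walls, 35 mm at the blue end, 22 mm at the orange end.
- block (a point): Centre of the white foam house block with grey windows, fixed upright in the middle of the panel, the part to grip: 24 mm along the panel's x, 40 mm along its y, 65 mm high. This point is 38.5 mm above the panel's underside; the block's top is 71 mm above it. Axes are the panel's: x along its length, z up.
- end_a (a point): Middle of the panel's +x end edge, at its underside: 84 mm along the panel's x and 38.5 mm below the block's centre.
- end_b (a point): Middle of the panel's -x end edge, at its underside: 84 mm along the panel's -x and 38.5 mm below the block's centre.
- panel: The loose rigid pale-blue panel, 168 mm long (x), 100 wide (y), 6 thick, with its block 0.2 to 0.4 kg; origin at the middle of its underside, x along its length, z up. Six blue bottle caps (29 mm wide, 11 high) are fixed on it in two rows at x = -36 and +36; the end strips beyond x = -51 and +51 mm are bare. Both ends are alike: either may go first.
- cup_lime: Upturned lime-green yogurt cup, 92 mm wide, 68 mm high; origin under its centre. Leave it alone.
- cup_lime2: Second upturned lime-green yogurt cup, 92 mm wide, 68 mm high; origin under its centre. Leave it alone.
- cup_coral: Upturned coral-red yogurt cup, 92 mm wide, 68 mm high; origin under its centre. Leave it alone.
- cap_stray: Loose blue bottle cap, 29 mm wide, 11 mm high; origin under its centre. Leave it alone.
- cap_stray2: Second loose blue bottle cap, 29 mm wide, 11 mm high, nearer the robot; origin under its centre. Leave it alone.
- foam_block: Loose white foam block, 35 x 35 x 90 mm, standing; origin under its centre. Leave it alone.
- carton: Light-blue carton, 50 x 90 x 80 mm; origin under its centre. Leave it alone.
- glue_stick: Yellow glue stick, 28 mm wide, 95 mm high, standing; origin under its centre. Leave it alone.

How it is judged:
By the outcome, as a careful person would: the job done as asked, in the order asked, and still so for the second after the job is handed in, with the robot touching nothing.
It also fails if it takes over 64 s, if anything falls off the work surface, if the arm or the gripper's body presses on something with over 40 N, if the wrist force passes 120 N, or if a joint passes its speed limit or range.

ROBOT

A 7-joint arm with a two-finger parallel gripper is mounted at the origin on the work surface. World frame = base frame: x ahead of the robot, y to its left, z up, the work surface at z = 0. Lengths are in m, angles in rad, forces in N, time in s.
With the tool pointing down it reaches from about 0.4 to 0.85 m from the base axis. Payload 4.5 kg.
Tool frame: the origin (TCP) lies midway between the tips of the shut fingers; the grasp point (between the pads) lies 19 mm behind it; z points along the fingers, y is the line along which they close (so a half turn about z gives the same grasp; the last joint's range is limited). The gripper opens to 88 mm and grips with 3 to 60 N. Pads are 18 mm wide; open, the fingers measure 123 mm over their backs; the gripper's body (75 mm by 187 mm) begins 45 mm behind the grasp point.
Start: joints at [1.289, 0.689, -0.195, 1.565, 0.157, 0.902, -0.215], TCP at [0.194, -0.594, 0.239] pointing down, gripper open.
Joint ranges: [-3.01, 3.01], [-0.46, 2.08], [-1.47, 1.51], [0.13, 2.56], [-1, 4.14], [0.04, 2.09], [-2.66, 2.66]. Speed limits (rad/s): [2.57, 2.57, 3.14, 3.14, 3.14, 3.14, 3.14].

INTERFACE

Orientations are given as a unit quaternion [x, y, z, w].
In Python, from plant import r gives the robot as it stands.
- The arm moves only by the tool carry_out, never from a script. Its argument "plan" is a list of rows, each an object with "rot": the turn, a rotation vector about the tool's x, y, z in rad, a list of three; "xyz": the shift along the tool's x, y, z in m, a list of three; "grip": the closure in counts, from 0 (fully open) to 255 (shut). In form: [{"rot": [wx, wy, wz], "xyz": [dx, dy, dz], "grip": grip}, ...]. A call has 1 to 8 rows; each row is the pose to reach, as a shift and turn from the pose commanded when the call began, along the tool's axes at that moment; what a row does not reach only later rows make up. A row lasts 1/12 s, in which the tool goes at most 41.7 mm and 7.16 degrees, less where a joint would pass 70% of its speed; a pose out of reach is approached as far as the arm can. A call with a gripper value outside its range is refused whole. The fingers move at their own pace and stop on an object; "squeeze" is the grip in N (left out, the last holds). Time passes only in rows, so rows that repeat a pose let the fingers close. It gives the time, the measured TCP pose, the force, the opening and the grip force at its end, in the units of the state.
- r.get_state(): the state, without advancing time (a new reading comes with each control period).
- r.snapshot(name): name is "scene" or "side" or "wrist"; returns the picture (420x560x3 uint8, red, green, blue); there is no depth.
- r.camera_params(name): a dict with "fx", "fy", "cx", "cy" (pixels), "position" and "attitude" of the camera in the world; the wrist camera has in their place "hand_eye" (4x4, takes a point from camera to tool coordinates, whose origin is the TCP and whose axes are the flange's). Camera axes: x right, y down, z forward; pixel columns grow to the right and rows downward; lengths in m; the calibration is good to about 2 mm. A picture is of the moment at which its call begins: read the wrist's pose just before it. camera_params takes no time and is no camera call.
- r.finish_job(): hands the job in; it is judged then, once.
The state is a dict: "clock": time; "q": joint angles; "qd": joint speeds; "joint_torque": joint torques, N m; "tool_pos": TCP position; "eef_rot": TCP orientation; "contact_force": force on the tool from outside, world axes, zero at the start; "moment": the same for the moment, N m; "opening": opening from 0.0 (shut) to 1.0 (fully open); "finger_force": force on a finger pad.
Only numpy, scipy, OpenCV 4.12 (cv2) and the standard library are available. Lean on these libraries where they do the work, as an engineer would, in place of code of your own. Each camera call takes 0.05 s, during which the arm holds its last target. There are 200 camera calls.

## Working session

There is one attempt and no reset: what is moved stays moved. The work goes in short steps, Python scripts to look and compute and a tool call to move; the robot and the scene stay as the last step left them, time stands still between calls to the robot, and variables do not carry over. Pictures are saved under pics/ and viewed, at most 10 in all, crops included, and the job is handed in when it is done.

Besides the shell and the picture viewer there is one more tool, called after "Emit:" as name([rows], argument=value, ...), one row to a line, values as JSON. carry_out: Moves the arm, as the interface text tells. Its arguments: {"type":"object","properties":{"plan":{"type":"array"},"squeeze":{"type":"number"}},"required":["plan"]}

```bash
ls; mkdir -p pics
python3 - <<'E'
from plant import r
import cv2
s=r.get_state(); print({k:(v if not hasattr(v,'tolist') else v.tolist()) for k,v in s.items()})
for n in ("scene","side","wrist"):
    im=r.snapshot(n); cv2.imwrite(f"pics/{n}0.png",im[:,:,::-1]); print(n,r.camera_params(n))
E
```

```text
pics
{'clock': 0.0, 'q': [1.2888256782357395, 0.6899949537963166, -0.1945160373197322, 1.5663371677258136, 0.15732616382494757, 0.9025137042347162, -0.2150650868247318], 'qd': [0.0016290994480555666, 0.0015148672158186002, -0.0008049076822797315, -0.001582001557762825, 0.0012166653150701408, -0.0022666038391861744, 0.00010162599134524411], 'joint_torque': [-0.0006833066072431393, -52.75561451911926, -1.2673571705818176, -15.342784523963928, -0.05271639791317284, 0.006426193431252614, 0.0001597985828993842], 'tool_pos': [0.1938423942773368, -0.593511692962941, 0.23790508461944854], 'eef_rot': [0.9875508388117353, 0.15729741712020434, -0.00022196861289308105, -0.0009022524510621891], 'contact_force': [0.26306185074181077, -0.1476974397548283, -0.833987841657089], 'moment': [-0.01523475431616607, 0.02553098851981749, 0.0010872055249385873], 'finger_force': 0.0, 'opening': 1.0041976648562931}
scene {'fx': 415.7899644544317, 'fy': 415.7899644544317, 'cx': 270.09033308696, 'cy': 211.3715791122942, 'position': array([0.97654401, 0.47699601, 0.95481999]), 'attitude': array([ 0.35890026,  0.8887805 , -0.26623   , -0.10188924])}
side {'fx': 384.0410908152575, 'fy': 384.0410908152575, 'cx': 277.6628162659895, 'cy': 202.57440263539425, 'position': array([0.15689905, 0.70396808, 0.62794337]), 'attitude': array([-0.23603896,  0.85477173, -0.44292839,  0.13215652])}
wrist {'fx': 351.8888650624496, 'fy': 351.8888650624496, 'cx': 280.88683263534193, 'cy': 211.63089135983068, 'hand_eye': array([[ 1.09211556e-03, -9.56753638e-01, -2.90897377e-01,
         7.50153169e-02],
       [ 9.99999335e-01,  9.37386077e-04,  6.71258347e-04,
         3.68155481e-04],
       [-3.69545714e-04, -2.90897917e-01,  9.56754026e-01,
        -1.45989862e-01],
       [ 0.00000000e+00,  0.00000000e+00,  0.00000000e+00,
         1.00000000e+00]])}
```

View pics/scene0.png

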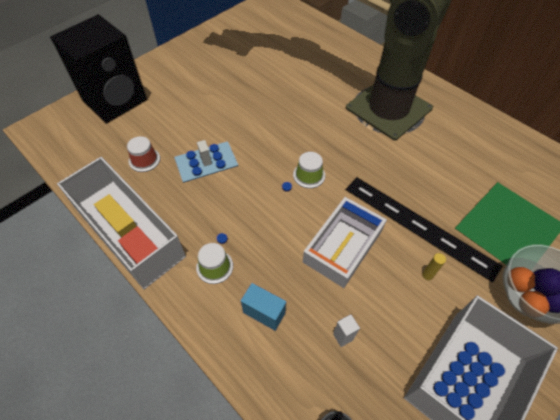

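View pics/side0.png

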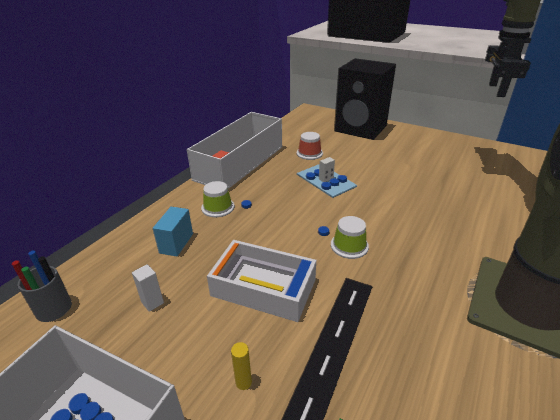

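The scene view shows the panel at about (206,160), with its block top at (204,147). The base is at about (345,240), blue lip at (362,212) and orange lip at (332,258). The side view shows the panel at (327,180), blue lip (299,278) and orange lip (227,260).

```bash
cat > h.py <<'E'
import numpy as np, cv2
from scipy.spatial.transform import Rotation as R
from plant import r
def cam(n):
    p=r.camera_params(n)
    if n=="wrist":
        s=r.get_state(); T=np.eye(4); T[:3,:3]=R.from_quat(s["eef_rot"]).as_matrix(); T[:3,3]=s["tool_pos"]
        T=T@np.array(p["hand_eye"]); A,o=T[:3,:3],T[:3,3]
    else: A,o=R.from_quat(p["attitude"]).as_matrix(),np.array(p["position"])
    return p,A,o
def ray(c,uv):
    p,A,o=c; d=A@np.array([(uv[0]-p["cx"])/p["fx"],(uv[1]-p["cy"])/p["fy"],1.]); return o,d/np.linalg.norm(d)
def plane(c,uv,z):
    o,d=ray(c,uv); return o+d*(z-o[2])/d[2]
def tri(rays):
    M=np.zeros((3,3)); b=np.zeros(3)
    for o,d in rays: P=np.eye(3)-np.outer(d,d); M+=P; b+=P@o
    x=np.linalg.solve(M,b); return x,[np.linalg.norm((np.eye(3)-np.outer(d,d))@(x-o))*1e3 for o,d in rays]
def proj(c,X):
    p,A,o=c; v=A.T@(np.array(X)-o); return np.array([p["fx"]*v[0]/v[2]+p["cx"],p["fy"]*v[1]/v[2]+p["cy"]])
def mask(im,lo,hi,roi=None):
    h=cv2.cvtColor(im,cv2.COLOR_RGB2HSV); m=cv2.inRange(h,np.array(lo),np.array(hi))
    if roi: k=np.zeros_like(m); x0,y0,x1,y1=roi; k[y0:y1,x0:x1]=255; m&=k
    return m
def big(m):
    cs,_=cv2.findContours(m,cv2.RETR_EXTERNAL,cv2.CHAIN_APPROX_NONE); return max(cs,key=cv2.contourArea)
E
python3 - <<'E'
from h import *
for n,rp,rb,ro in (("scene",(165,135,245,185),(330,190,395,240),(300,230,365,285)),("side",(290,150,365,200),(280,250,325,300),(205,235,250,285))):
    im=cv2.imread(f"pics/{n}0.png")[:,:,::-1].copy(); c=cam(n); h=cv2.cvtColor(im,cv2.COLOR_RGB2HSV)
    print(n,h[160,190] if n=="scene" else h[187,350],h[208,362] if n=="scene" else h[275,299],h[258,327] if n=="scene" else h[258,229])
    for nm,lo,hi,roi,z in (("panel",(95,60,110),(110,175,255),rp,.006),("blue",(105,180,60),(125,255,255),rb,.06),("orange",(3,150,120),(14,255,255),ro,.06)):
        k=big(mask(im,lo,hi,roi)); q=cv2.minAreaRect(k); b=cv2.boxPoints(q)
        print(nm,cv2.contourArea(k),[ (x.round().tolist(),(plane(c,x,z)[:2]*1e3).round().tolist()) for x in b], (plane(c,q[0],z)*1e3).round())
E
```

```text
scene [109 152 136] [132   7 186] [ 10 113 198]
panel 620.0 [([176.0, 157.0], [621.0, -312.0]), ([229.0, 142.0], [470.0, -249.0]), ([235.0, 165.0], [516.0, -164.0]), ([183.0, 181.0], [660.0, -226.0])] [ 568. -237.    6.]
blue 151.0 [([344.0, 207.0], [433.0, 171.0]), ([346.0, 202.0], [417.0, 166.0]), ([379.0, 220.0], [399.0, 260.0]), ([377.0, 225.0], [414.0, 264.0])] [416. 216.  60.]
orange 49.0 [([310.0, 250.0], [587.0, 198.0]), ([311.0, 248.0], [581.0, 196.0]), ([347.0, 270.0], [564.0, 293.0]), ([345.0, 272.0], [570.0, 295.0])] [575. 246.  60.]
side [102  71 187] [110 197 145] [11 82 96]
panel 362.0 [([296.0, 178.0], [651.0, -193.0]), ([305.0, 159.0], [684.0, -318.0]), ([356.0, 184.0], [475.0, -252.0]), ([346.0, 203.0], [461.0, -144.0])] [ 562. -223.    6.]
blue 299.5 [([286.0, 294.0], [414.0, 269.0]), ([303.0, 259.0], [434.0, 166.0]), ([311.0, 262.0], [413.0, 168.0]), ([294.0, 298.0], [396.0, 270.0])] [414. 221.  60.]
orange 118.0 [([212.0, 274.0], [572.0, 299.0]), ([235.0, 242.0], [592.0, 195.0]), ([238.0, 244.0], [581.0, 198.0]), ([216.0, 276.0], [562.0, 300.0])] [576. 251.  60.]
```

Emit:
carry_out([
  {"rot":[0,0,-0.86],"xyz":[0.49,-0.255,-0.01],"grip":0},
  {"rot":[0,0,-0.86],"xyz":[0.49,-0.255,-0.01],"grip":0},
  {"rot":[0,0,-0.86],"xyz":[0.49,-0.255,-0.01],"grip":0},
  {"rot":[0,0,-0.86],"xyz":[0.49,-0.255,-0.01],"grip":0},
  {"rot":[0,0,-0.86],"xyz":[0.49,-0.255,-0.01],"grip":0},
  {"rot":[0,0,-0.86],"xyz":[0.49,-0.255,-0.01],"grip":0},
  {"rot":[0,0,-0.86],"xyz":[0.49,-0.255,-0.01],"grip":0},
  {"rot":[0,0,-0.86],"xyz":[0.49,-0.255,-0.01],"grip":0},
])

```text
clock: 0.82
tool_pos: [0.4281, -0.3545, 0.2446]
eef_rot: [0.831, 0.556, -0.0, -0.0]
contact_force: [1.0, -0.4, -0.4]
opening: 0.998
finger_force: 0.0
```

```bash
cat >> h.py <<'E'
def goto(p,yaw_deg,tilt=0.):
    """print shift/turn in current tool axes to TCP p, tool y at world angle yaw, z down, then turned by tilt (rad) about tool x"""
    s=r.get_state(); T=R.from_quat(s["eef_rot"]); a=np.radians(yaw_deg); y=np.array([np.cos(a),np.sin(a),0]); z=np.array([0,0,-1.])
    G=R.from_matrix(np.c_[np.cross(y,z),y,z])*R.from_rotvec([tilt,0,0])
    print("xyz mm",(T.inv().apply(np.array(p)-s["tool_pos"])*1e3).round(1),"rot",(T.inv()*G).as_rotvec().round(4),"t",round(s["clock"],2))
E
python3 - <<'E'
from h import *
print(r.get_state()["tool_pos"]); goto([.58,-.2,.25],-22.5)
E
```

```text
[ 0.42809192 -0.35452169  0.24460994]
xyz mm [200.7  81.6  -5.4] rot [-0.0005 -0.0002  0.002 ] t 0.82
```

Emit:
carry_out([
  {"rot":[0,0,0],"xyz":[0.195,0.08,-0.005],"grip":0},
  {"rot":[0,0,0],"xyz":[0.195,0.08,-0.005],"grip":0},
  {"rot":[0,0,0],"xyz":[0.195,0.08,-0.005],"grip":0},
  {"rot":[0,0,0],"xyz":[0.195,0.08,-0.005],"grip":0},
  {"rot":[0,0,0],"xyz":[0.195,0.08,-0.005],"grip":0},
  {"rot":[0,0,0],"xyz":[0.195,0.08,-0.005],"grip":0},
  {"rot":[0,0,0],"xyz":[0.195,0.08,-0.005],"grip":0},
  {"rot":[0,0,0],"xyz":[0.195,0.08,-0.005],"grip":0},
])

```text
clock: 1.48
tool_pos: [0.5755, -0.2073, 0.2492]
eef_rot: [0.832, 0.555, -0.001, -0.0]
contact_force: [-0.8, -0.4, 0.4]
opening: 0.999
finger_force: 0.0
```

Run:
```python
from h import *
c=cam("wrist"); im=r.snapshot("wrist"); cv2.imwrite("pics/w1.png",im[:,:,::-1]); np.save("w1.npy",np.array([c[1],np.tile(c[2],(3,1))]))
print(r.get_state()["tool_pos"],proj(c,[.565,-.235,.07]))
```

```text
[ 0.57492876 -0.20853735  0.24928879] [281.76471259 216.73388939]
```

View pics/w1.png

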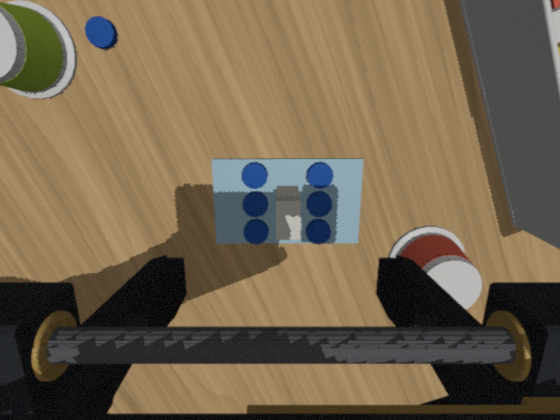

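The wrist view shows the panel at about (212..363, 158..244) with its block in the middle at (288,212). It is almost square to the image, and half in shadow.

```bash
cat >> h.py <<'E'
def quad(m):
    h=cv2.convexHull(big(m)).astype(np.float32); rect=cv2.boxPoints(cv2.minAreaRect(h)); k=big(m)[:,0,:].astype(float)
    # order corners, refine each side with a line fit, intersect
    L=[]
    for i in range(4):
        a,b=rect[i],rect[(i+1)%4]; t=(b-a)/np.linalg.norm(b-a); n=np.array([-t[1],t[0]]); u=(k-a)@t; d=(k-a)@n
        s=(abs(d)<6)&(u>.12*np.linalg.norm(b-a))&(u<.88*np.linalg.norm(b-a))
        vx,vy,x,y=cv2.fitLine(k[s].astype(np.float32),cv2.DIST_HUBER,0,.01,.01).ravel(); L.append(np.cross([x,y,1],[x+vx,y+vy,1]))
    P=[np.cross(L[i-1],L[i]) for i in range(4)]; return np.array([p[:2]/p[2] for p in P])+.0
E
python3 - <<'E'
from h import *
c=cam("wrist"); im=r.snapshot("wrist")
m=mask(im,(85,40,30),(130,255,255),(180,140,400,275)); m=cv2.morphologyEx(m,cv2.MORPH_CLOSE,np.ones((9,9)))
q=quad(m); X=np.array([plane(c,p,.006) for p in q]); print(q.round(1).tolist()); print((X*1e3).round(1).tolist(),(X.mean(0)*1e3).round(1))
for i in range(4):
    d=X[(i+1)%4]-X[i]; print(np.linalg.norm(d).round(4),np.degrees(np.arctan2(d[1],d[0])).round(1))
o=X.mean(0); np.save("p1.npy",np.array(q)); np.save("c1.npy",np.vstack([c[1],c[2]]))
g=cv2.resize(im[140:270,190:390],None,fx=4,fy=4,interpolation=cv2.INTER_CUBIC); cv2.imwrite("pics/w1c.png",g[:,:,::-1])
goto([*o[:2],.13],-22.5)
E
```

```text
[[212.3, 158.0], [361.9, 158.0], [356.3, 241.1], [217.3, 240.9]]
[[511.8, -162.9, 6.0], [664.3, -226.5, 6.0], [626.3, -317.4, 6.0], [474.2, -253.7, 6.0]] [ 569.2 -240.2    6. ]
0.1652 -22.7
0.0985 -112.7
0.165 157.3
0.0983 67.5
xyz mm [-30.6   7.1 119.4] rot [-0.0011  0.002  -0.0052] t 1.58
```

Emit:
carry_out([
  {"rot":[0,0,0],"xyz":[-0.015,0.005,0.04],"grip":0},
  {"rot":[0,0,0],"xyz":[-0.031,0.007,0.08],"grip":0},
  {"rot":[0,0,0],"xyz":[-0.031,0.007,0.09],"grip":0},
  {"rot":[0,0,0],"xyz":[-0.031,0.007,0.09],"grip":0},
  {"rot":[0,0,0],"xyz":[-0.031,0.007,0.09],"grip":0},
])

```text
clock: 2.0
tool_pos: [0.5698, -0.2394, 0.1595]
eef_rot: [0.833, 0.554, -0.0, -0.0]
contact_force: [0.8, 1.3, 1.0]
opening: 0.998
finger_force: 0.0
```

Run:
```python
from h import *
c=cam("wrist"); im=r.snapshot("wrist"); cv2.imwrite("pics/w2.png",im[:,:,::-1])
print(r.get_state()["tool_pos"])
g=cv2.imread("pics/w1c.png"); a=cv2.resize(g,(400,260)); b=cv2.resize(im[:,:,::-1],(560,420)); 
o=np.zeros((420+0,560,3),np.uint8); o[:]=b; cv2.imwrite("pics/w2v.png",o)
np.save("c2.npy",np.vstack([c[1],c[2]]))
```

```text
[ 0.57108669 -0.23879451  0.16080023]
```

View pics/w2v.png

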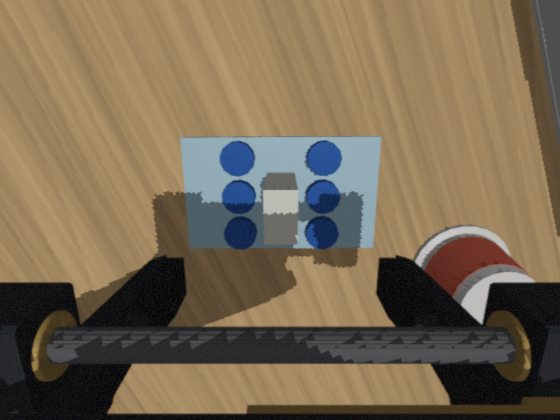

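View pics/w1c.png

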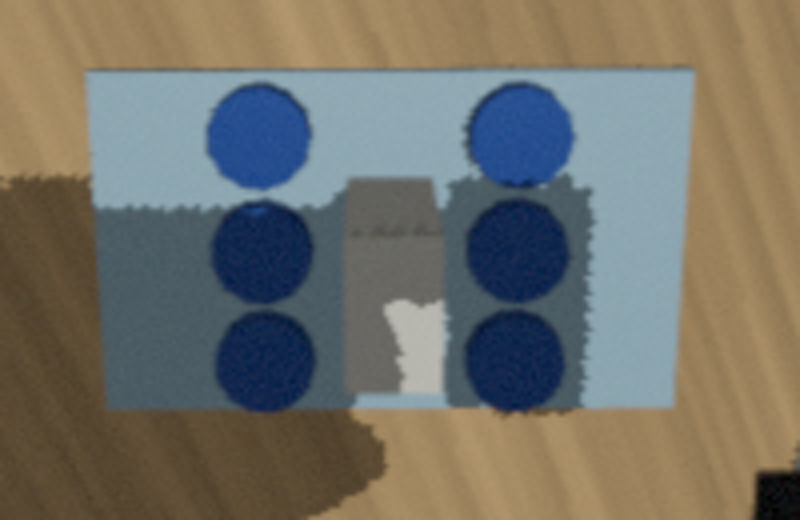

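The second wrist view shows the panel from (181,137) to (381,137) at its far edge. The block's top face runs about (262..299, 190..244). In the first view's crop the block's top face is at rows 199..238.5, columns 276..301.

Run:
```python
from h import *
p=r.camera_params("wrist")
cs=[(p,a[:3],a[3]) for a in (np.load("c1.npy"),np.load("c2.npy"))]
im=cv2.imread("pics/w2.png")[:,:,::-1].copy()
m=mask(im,(85,40,30),(130,255,255),(160,120,400,262)); m=cv2.morphologyEx(m,cv2.MORPH_CLOSE,np.ones((9,9))); q2=quad(m); q1=np.load("p1.npy")
X=np.array([plane(cs[1],x,.006) for x in q2]); print(q2.round(1).tolist(),(X.mean(0)*1e3).round(1),[np.linalg.norm(X[i]-X[i-1]).round(4) for i in range(4)],[np.degrees(np.arctan2(*(X[i]-X[i-1])[1::-1])).round(1) for i in range(4)])
for q in (q1,q2): q[:]=q[np.argsort(np.arctan2(*(q-q.mean(0)).T[::-1]))]
T=[tri([ray(cs[0],a),ray(cs[1],b)]) for a,b in zip(q1,q2)]; print("panel tri",[(t[0]*1e3).round(1).tolist() for t in T],(np.mean([t[0] for t in T],0)*1e3).round(1))
w1=[(276.3,199.2),(300.8,199.2),(301.3,238.5),(275.8,238.5)]; w2=[(262.5,190),(299,190),(298,244.5),(263,244.5)]
T=[tri([ray(cs[0],a),ray(cs[1],b)]) for a,b in zip(w1,w2)]
print("block",[((t[0]*1e3).round(1).tolist(),np.round(t[1],1).tolist()) for t in T],(np.mean([t[0] for t in T],0)*1e3).round(1))
B=np.array([plane(cs[1],x,.071) for x in w2]); print("block@71",(B.mean(0)*1e3).round(1),[np.linalg.norm(B[i]-B[i-1]).round(4) for i in range(4)])
s=r.get_state(); print(s["tool_pos"]); goto([.5695,-.2405,.031],-22.6)
```

```text
[[181.4, 137.0], [379.3, 137.0], [371.4, 247.0], [190.0, 247.0]] [ 569.2 -240.     6. ] [np.float64(0.0992), np.float64(0.1653), np.float64(0.0991), np.float64(0.1665)] [np.float64(67.2), np.float64(-22.7), np.float64(-112.2), np.float64(157.3)]
panel tri [[513.0, -162.5, 10.2], [663.5, -225.3, 11.0], [625.5, -310.1, 22.0], [477.0, -251.3, 14.4]] [ 569.7 -237.3   14.4]
block [([568.3, -213.6, 89.0], [0.2, 0.2]), ([588.4, -226.1, 74.0], [0.4, 0.4]), ([574.0, -261.3, 77.8], [0.3, 0.3]), ([551.9, -250.8, 80.9], [0.2, 0.2])] [ 570.6 -238.    80.4]
block@71 [ 569.3 -240.5   71. ] [np.float64(0.0401), np.float64(0.025), np.float64(0.0401), np.float64(0.0251)]
[ 0.57108669 -0.23879451  0.16080023]
xyz mm [ -2.2  -1.  129.8] rot [ 0.0015 -0.0004 -0.0019] t 2.05
```

Emit:
carry_out([
  {"rot":[0,0,0],"xyz":[-0.002,-0.001,0.035],"grip":0},
  {"rot":[0,0,0],"xyz":[-0.002,-0.001,0.07],"grip":0},
  {"rot":[0,0,0],"xyz":[-0.002,-0.001,0.1],"grip":0},
  {"rot":[0,0,0],"xyz":[-0.002,-0.001,0.12],"grip":0},
  {"rot":[0,0,0],"xyz":[-0.002,-0.001,0.13],"grip":0},
  {"rot":[0,0,0],"xyz":[-0.002,-0.001,0.13],"grip":0},
  {"rot":[0,0,0],"xyz":[-0.002,-0.001,0.13],"grip":0},
  {"rot":[0,0,0],"xyz":[-0.002,-0.001,0.13],"grip":100},
], squeeze=30)

```text
clock: 2.72
tool_pos: [0.5709, -0.2399, 0.0319]
eef_rot: [0.832, 0.555, 0.001, 0.002]
contact_force: [0.4, -0.1, 0.1]
opening: 0.948
finger_force: 0.0
```

Emit:
carry_out([
  {"rot":[0,0,0],"xyz":[0,0,0],"grip":160},
  {"rot":[0,0,0],"xyz":[0,0,0],"grip":220},
  {"rot":[0,0,0],"xyz":[0,0,0],"grip":255},
  {"rot":[0,0,0],"xyz":[0,0,0],"grip":255},
  {"rot":[0,0,0],"xyz":[0,0,0],"grip":255},
  {"rot":[0,0,0],"xyz":[0,0,0],"grip":255},
  {"rot":[0,0,0],"xyz":[0,0,0],"grip":255},
  {"rot":[0,0,0],"xyz":[0,0,0],"grip":255},
])

```text
clock: 3.38
tool_pos: [0.5691, -0.2396, 0.0297]
eef_rot: [0.832, 0.555, -0.0, 0.0]
contact_force: [0.7, -0.3, 0.8]
opening: 0.342
finger_force: 0.0
```

Emit:
carry_out([
  {"rot":[0,0,0],"xyz":[0,0,0],"grip":255},
  {"rot":[0,0,0],"xyz":[0,0,0],"grip":255},
  {"rot":[0,0,0],"xyz":[0,0,0],"grip":255},
  {"rot":[0,0,0],"xyz":[0,0,0],"grip":255},
  {"rot":[0,0,0],"xyz":[0,0,0],"grip":255},
])

```text
clock: 3.8
tool_pos: [0.5691, -0.2396, 0.0297]
eef_rot: [0.832, 0.555, -0.0, 0.0]
contact_force: [0.3, 0.6, 0.0]
opening: 0.271
finger_force: 30.0
```

Run:
```python
from h import *
s=r.get_state(); print(s["opening"]*88,s["finger_force"],s["tool_pos"],s["contact_force"],s["moment"],np.array(s["q"]).round(2))
```

```text
23.873823134993206 29.98041375016328 [ 0.56908769 -0.23964566  0.02969922] [0.25088844 0.61151557 0.0059286 ] [ 0.0248079  -0.09676048 -0.05127311] [ 0.47  0.98 -0.27  1.71  0.46  0.52 -0.48]
```

Emit:
carry_out([
  {"rot":[0,0,0],"xyz":[0,0,-0.02],"grip":255},
  {"rot":[0,0,0],"xyz":[0,0,-0.05],"grip":255},
  {"rot":[0,0,0],"xyz":[0,0,-0.085],"grip":255},
  {"rot":[0,0,-0.1],"xyz":[0.02,-0.012,-0.115],"grip":255},
  {"rot":[0,0,-0.2],"xyz":[0.05,-0.03,-0.135],"grip":255},
  {"rot":[0,0,-0.3],"xyz":[0.08,-0.047,-0.155],"grip":255},
  {"rot":[0,0,-0.4],"xyz":[0.11,-0.065,-0.175],"grip":255},
  {"rot":[0,0,-0.5],"xyz":[0.14,-0.083,-0.195],"grip":255},
])

```text
clock: 4.47
tool_pos: [0.5453, -0.0771, 0.2256]
eef_rot: [0.667, 0.745, -0.0, -0.0]
contact_force: [0.9, 0.7, -2.8]
opening: 0.274
finger_force: 30.0
```

Run:
```python
from h import *
s=r.get_state(); print(s["opening"]*88,s["finger_force"],s["tool_pos"],s["contact_force"],s["moment"]); goto([.516,.135,.35],10.6)
```

```text
24.10688866992921 29.989909014548175 [ 0.54531766 -0.07713645  0.22555216] [ 0.88816316  0.73367283 -2.78620987] [ 0.010462   -0.20564479 -0.06111132]
xyz mm [ 214.    -6.  -124.5] rot [-0.0009  0.0004 -0.0754] t 4.47
```

Emit:
carry_out([
  {"rot":[0,0,-0.04],"xyz":[0.035,-0.001,-0.02],"grip":255},
  {"rot":[0,0,-0.075],"xyz":[0.07,-0.002,-0.04],"grip":255},
  {"rot":[0,0,-0.075],"xyz":[0.105,-0.003,-0.06],"grip":255},
  {"rot":[0,0,-0.075],"xyz":[0.14,-0.004,-0.08],"grip":255},
  {"rot":[0,0,-0.075],"xyz":[0.175,-0.005,-0.1],"grip":255},
  {"rot":[0,0,-0.075],"xyz":[0.205,-0.006,-0.12],"grip":255},
  {"rot":[0,0,-0.075],"xyz":[0.21,-0.006,-0.125],"grip":255},
  {"rot":[0,0,-0.075],"xyz":[0.21,-0.006,-0.125],"grip":255},
])

```text
clock: 5.13
tool_pos: [0.5181, 0.1333, 0.3514]
eef_rot: [0.639, 0.77, 0.002, 0.0]
contact_force: [-0.2, -0.9, -2.5]
opening: 0.27
finger_force: 30.0
```

Run:
```python
from h import *
r.snapshot("side"); r.snapshot("side"); 
c=cam("wrist"); im=r.snapshot("wrist"); cv2.imwrite("pics/w3.png",im[:,:,::-1]); np.save("c3.npy",np.vstack([c[1],c[2]]))
s=r.get_state(); print(s["tool_pos"],s["qd"],s["contact_force"])
```

```text
[0.51804572 0.12744236 0.34847296] [ 0.01277018  0.00957814  0.00581026  0.00285259 -0.00478378 -0.00147669
 -0.00284231] [-0.22809742 -0.38257413 -2.66461931]
```

View pics/w3.png

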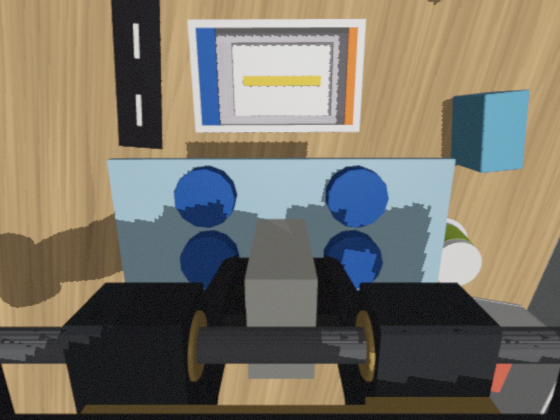

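The wrist view shows the base with its outer rim from (188,19) to (366,132). The blue lip spans columns 196..217 and the orange lip 345..357. The held panel's far edge is at row 158.

Run:
```python
from h import *
p=r.camera_params("wrist"); a=np.load("c3.npy"); c=(p,a[:3],a[3]); im=cv2.imread("pics/w3.png")[:,:,::-1].copy()
def show(nm,m,z):
    q=quad(m); X=np.array([plane(c,x,z) for x in q]); L=[np.linalg.norm(X[i]-X[i-1]).round(4) for i in range(4)]
    print(nm,q.round(1).tolist(),(X*1e3).round(1).tolist(),"mid",(X.mean(0)*1e3).round(1),"len",np.array(L)*1e3,"ang",[np.degrees(np.arctan2(*(X[i]-X[i-1])[1::-1])).round(1) for i in range(4)]); return X
h=cv2.cvtColor(im,cv2.COLOR_RGB2HSV); print(h[25,280],h[145,400],h[60,190],h[80,206],h[80,350])
m=mask(im,(0,0,150),(180,45,255),(175,5,380,140)); m=cv2.morphologyEx(m,cv2.MORPH_CLOSE,np.ones((5,5)));
X=show("rim",m,.06)
show("blue",mask(im,(105,150,60),(125,255,255),(180,10,235,135)),.06)
show("orange",mask(im,(3,150,100),(16,255,255),(335,10,365,135)),.06)
```

```text
[ 30   2 220] [ 18  96 178] [ 15  22 208] [109 180 170] [ 14 171 219]
rim [[187.3, 19.0], [365.3, 19.0], [358.9, 130.7], [195.3, 132.2]] [[385.9, 271.8, 60.0], [579.8, 307.1, 60.0], [602.1, 188.5, 60.0], [408.1, 151.2, 60.0]] mid [494.  229.7  60. ] len [122.6 197.  120.7 197.6] ang [np.float64(100.4), np.float64(10.3), np.float64(-79.3), np.float64(-169.1)]
blue [[196.8, 29.0], [213.2, 29.0], [218.6, 124.0], [203.0, 124.0]] [[397.4, 263.8, 60.0], [415.4, 267.1, 60.0], [434.5, 165.9, 60.0], [416.1, 162.5, 60.0]] mid [415.9 214.8  60. ] len [103.   18.3 103.   18.7] ang [np.float64(100.5), np.float64(10.3), np.float64(-79.3), np.float64(-169.7)]
orange [[344.8, 118.7], [349.0, 28.0], [355.8, 28.0], [350.7, 130.3]] [[582.2, 199.1, 60.0], [564.2, 295.1, 60.0], [571.6, 296.5, 60.0], [592.3, 187.1, 60.0]] mid [577.6 244.5  60. ] len [ 15.6  97.7   7.6 111.3] ang [np.float64(130.0), np.float64(100.6), np.float64(10.3), np.float64(-79.3)]
```

Run:
```python
from h import *
p=r.camera_params("wrist"); a=np.load("c3.npy"); c=(p,a[:3],a[3]); im=cv2.imread("pics/w3.png")[:,:,::-1].copy()
S=[("scene",(330,190,395,240),(300,230,365,285)),("side",(280,250,325,300),(205,235,250,285)),("wrist",(180,10,235,135),(335,10,365,135))]
for j,(lo,hi) in enumerate((((105,100,60),(125,255,255)),((3,100,100),(16,255,255)))):
    rr=[]
    for t in S:
        i=im if t[0]=="wrist" else cv2.imread(f"pics/{t[0]}0.png")[:,:,::-1].copy()
        q=cv2.minAreaRect(big(mask(i,lo,hi,t[1+j]))); rr.append(ray(c if t[0]=="wrist" else cam(t[0]),q[0]))
    X,e=tri(rr); print(("blue","orange")[j],(X*1e3).round(1),np.round(e,1), "side+scene",(tri(rr[:2])[0]*1e3).round(1))
# held panel far edge
s=r.get_state(); T=R.from_quat(s["eef_rot"])
g=cv2.cvtColor(im,cv2.COLOR_RGB2HSV); m=mask(im,(90,40,30),(112,175,255),(90,150,470,240)); k=big(m)[:,0,:]
for col in (130,200,280,360,440): print(col,k[k[:,0]==col][:,1].min(),end=" ")
for row in (165,200): x=k[k[:,1]==row][:,0]; print(row,x.min(),x.max())
for uv in ((108.5,158),(455,158)):
    print((T.inv().apply(plane(c,uv,s["tool_pos"][2]-.0237)-s["tool_pos"])*1e3).round(1))
print(s["tool_pos"],s["clock"])
```

```text
blue [415.4 217.   58.3] [1.2 1.  0.3] side+scene [415.4 216.7  58. ]
orange [576.8 247.3  59.2] [1.9 1.9 0.9] side+scene [576.3 247.8  59.4]
130 159 200 158 280 159 360 159 440 159 165 109 469
200 114 448
[ 50.6 -83.2  23.8]
[51.1 84.  23.4]
[0.51804572 0.12744236 0.34847296] 5.2833
```

```bash
cat >> h.py <<'E'
O=np.array([.4994,.2313]); YAW=10.6; e=np.array([np.cos(np.radians(YAW)),np.sin(np.radians(YAW))]); n=np.array([-e[1],e[0]]); D=.0297
def low(x0,z0,th,y=0.):
    """goto with the panel's low (blue-side) lower corner at base x0,z0 (m), tilt th rad"""
    cc,ss=np.cos(th),np.sin(th); X=x0+.084*cc-D*ss; Z=z0+.084*ss+D*cc; goto([*(O+X*e+y*n),Z],YAW,-th)
def where():
    s=r.get_state(); M=R.from_quat(s["eef_rot"]).as_matrix(); p=s["tool_pos"]
    th=np.arctan2(M[2,1],np.hypot(M[0,1],M[1,1])); yaw=np.degrees(np.arctan2(M[1,1],M[0,1])); nrm=-M[:,2]; o=p-D*nrm; q=o-.084*M[:,1]; w=o+.084*M[:,1]
    f=lambda v:[round(float(x),2) for x in (1e3*(v[:2]-O)@e,1e3*(v[:2]-O)@n,1e3*v[2])]
    F=s["contact_force"]; mo=s["moment"]
    print("t",round(s["clock"],2),"low",f(q),"high",f(w),"tilt",round(float(th),4),"yaw",round(float(yaw),2),"F base xyz",[round(float(v),2) for v in (F[:2]@e,F[:2]@n,F[2])],"My",round(float(mo[:2]@n),3),"open",round(s["opening"]*88,2))
E
python3 - <<'E'
from h import *
where(); low(-.06,.1,.262)
E
```

```text
t 5.28 low [-84.85, -104.97, 318.99] high [83.14, -106.19, 318.55] tilt -0.0026 yaw 10.18 F base xyz [-0.29, -0.33, -2.66] My -0.104 open 24.0
xyz mm [106.1  14.  197.8] rot [-0.2646  0.0031 -0.0069] t 5.28
```

Emit:
carry_out([
  {"rot":[-0.05,0,0],"xyz":[0.03,0.003,0.015],"grip":255},
  {"rot":[-0.1,0,-0.005],"xyz":[0.06,0.007,0.04],"grip":255},
  {"rot":[-0.16,0.001,-0.006],"xyz":[0.09,0.011,0.07],"grip":255},
  {"rot":[-0.22,0.002,-0.007],"xyz":[0.106,0.014,0.105],"grip":255},
  {"rot":[-0.265,0.003,-0.007],"xyz":[0.106,0.014,0.14],"grip":255},
  {"rot":[-0.265,0.003,-0.007],"xyz":[0.106,0.014,0.17],"grip":255},
  {"rot":[-0.265,0.003,-0.007],"xyz":[0.106,0.014,0.19],"grip":255},
  {"rot":[-0.265,0.003,-0.007],"xyz":[0.106,0.014,0.198],"grip":255},
])

```text
clock: 5.95
tool_pos: [0.5111, 0.2332, 0.1476]
eef_rot: [0.633, 0.763, 0.098, 0.083]
contact_force: [-0.6, -0.6, -3.1]
opening: 0.269
finger_force: 30.0
```

Emit:
carry_out([
  {"rot":[0,0,0],"xyz":[0,0,0],"grip":255},
  {"rot":[0,0,0],"xyz":[0,0,0],"grip":255},
  {"rot":[0,0,0],"xyz":[0,0,0],"grip":255},
  {"rot":[0,0,0],"xyz":[0,0,0],"grip":255},
], squeeze=40)

```text
clock: 6.28
tool_pos: [0.514, 0.2361, 0.1525]
eef_rot: [0.633, 0.763, 0.103, 0.084]
contact_force: [0.4, 0.2, -2.8]
opening: 0.269
finger_force: 40.0
```

Run:
```python
from h import *
where(); low(-.062,.068,.262)
c=cam("wrist"); cv2.imwrite("pics/w4.png",r.snapshot("wrist")[:,:,::-1]); cv2.imwrite("pics/s4.png",r.snapshot("side")[180:330,180:360,::-1].repeat(3,0).repeat(3,1)); np.save("c4.npy",np.vstack([c[1],c[2]]))
```

```text
t 6.28 low [-58.02, 2.11, 101.76] high [104.06, 2.12, 145.98] tilt 0.2664 yaw 10.6 F base xyz [0.44, 0.09, -2.78] My 0.302 open 23.69
xyz mm [ -2.1 -12.6  31.9] rot [ 0.0044 -0.0028  0.0001] t 6.28
```

View pics/s4.png

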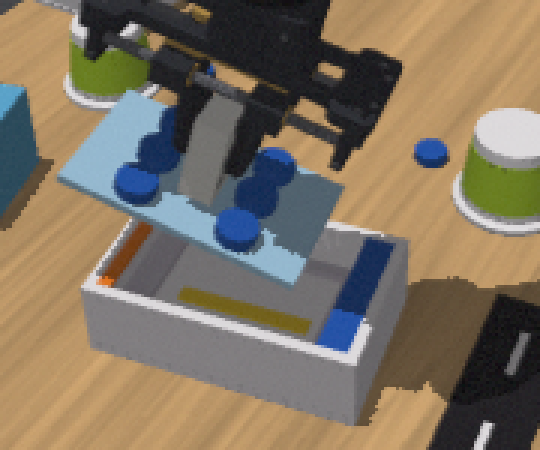

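View pics/w4.png

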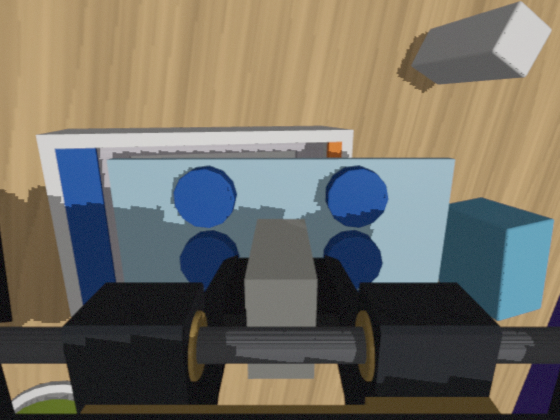

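The side crop shows the panel tilted over the opening with its low end towards the blue lip. The wrist view shows the far rim's white band at about rows 130..148 and the blue lip at columns 57..100. I'll refine the base pose from that close view.

Run:
```python
from h import *
p=r.camera_params("wrist"); a=np.load("c4.npy"); c=(p,a[:3],a[3]); im=cv2.imread("pics/w4.png")[:,:,::-1].copy(); V=cv2.cvtColor(im,cv2.COLOR_RGB2HSV)
for col in (130,160,200,260): print(col,V[124:160,col,2].tolist())
for row in (155,170,190): print(row,V[row,36:112,0].tolist(),V[row,36:112,1].tolist())
def b(uv): X=plane(c,uv,.06); return (((X[:2]-O)@e*1e3).round(1),((X[:2]-O)@n*1e3).round(1))
for uv in ((70,134),(200,134),(320,134),(200,146),(100,160),(100,155),(57,160),(341,145)): print(uv,b(uv))
```

```text
130 [180, 179, 177, 162, 123, 112, 112, 113, 124, 185, 209, 212, 212, 212, 212, 212, 213, 213, 213, 213, 212, 212, 205, 193, 185, 185, 185, 182, 134, 108, 105, 107, 102, 93, 104, 134]
160 [175, 177, 173, 153, 121, 112, 110, 116, 148, 204, 212, 212, 214, 214, 213, 214, 213, 213, 212, 213, 213, 211, 193, 186, 185, 183, 136, 110, 102, 105, 105, 122, 127, 123, 106, 136]
200 [182, 181, 178, 132, 112, 112, 108, 124, 185, 210, 215, 214, 215, 213, 214, 214, 214, 214, 214, 214, 210, 192, 184, 185, 185, 186, 178, 131, 108, 110, 122, 126, 124, 118, 110, 151]
260 [176, 173, 140, 117, 111, 111, 126, 185, 209, 214, 213, 215, 214, 214, 213, 214, 214, 214, 213, 201, 184, 181, 183, 184, 182, 174, 127, 105, 122, 124, 124, 126, 125, 114, 113, 151]
155 [18, 18, 18, 18, 19, 23, 20, 20, 23, 20, 20, 20, 30, 20, 30, 20, 15, 20, 15, 112, 110, 109, 108, 108, 109, 108, 108, 108, 108, 109, 108, 109, 108, 108, 108, 108, 108, 109, 108, 109, 109, 108, 108, 108, 108, 108, 108, 108, 108, 109, 108, 108, 109, 107, 108, 108, 108, 108, 108, 108, 110, 112, 120, 143, 150, 155, 155, 156, 150, 145, 150, 156, 156, 150, 144, 
[... 1392 characters left out ...]
, 107, 112, 108, 112, 89, 29, 8, 5, 4, 4, 2, 4, 4, 4, 2, 2, 4, 4, 5, 1, 24, 88, 167, 184, 181, 183, 186, 193, 187, 186, 186, 187, 185, 186, 184, 184, 190, 190, 184, 180, 184, 181, 188, 185, 184, 190, 186, 186, 187, 186, 187, 185, 183, 188, 186, 189, 183, 180, 190, 185, 188, 109, 24, 10, 10, 7, 7, 10, 5, 28, 47]
(70, 134) (np.float64(-86.6), np.float64(60.5))
(200, 134) (np.float64(-12.8), np.float64(59.1))
(320, 134) (np.float64(68.5), np.float64(57.6))
(200, 146) (np.float64(-13.3), np.float64(51.6))
(100, 160) (np.float64(-72.7), np.float64(44.9))
(100, 155) (np.float64(-72.3), np.float64(47.9))
(57, 160) (np.float64(-95.7), np.float64(45.7))
(341, 145) (np.float64(84.8), np.float64(49.7))
```

```bash
cat >> h.py <<'E'
O=O+.0006*e-.0006*n
E
python3 - <<'E'
from h import *
where(); low(-.062,.075,.262)
E
```

```text
t 6.38 low [-58.71, 2.94, 101.81] high [103.36, 3.03, 146.05] tilt 0.2665 yaw 10.63 F base xyz [-0.11, 0.19, -2.28] My 0.237 open 23.39
xyz mm [ -3.  -10.1  25.4] rot [ 0.0045 -0.003   0.0005] t 6.38
```

Emit:
carry_out([
  {"rot":[0.002,-0.001,0],"xyz":[-0.001,-0.002,0.005],"grip":255},
  {"rot":[0.004,-0.003,0],"xyz":[-0.002,-0.005,0.01],"grip":255},
  {"rot":[0.004,-0.003,0],"xyz":[-0.003,-0.008,0.015],"grip":255},
  {"rot":[0.004,-0.003,0],"xyz":[-0.003,-0.01,0.02],"grip":255},
  {"rot":[0.004,-0.003,0],"xyz":[-0.003,-0.01,0.025],"grip":255},
  {"rot":[0.004,-0.003,0],"xyz":[-0.003,-0.01,0.025],"grip":255},
  {"rot":[0.004,-0.003,0],"xyz":[-0.003,-0.01,0.025],"grip":255},
  {"rot":[0.004,-0.003,0],"xyz":[-0.003,-0.01,0.025],"grip":255},
])

```text
clock: 7.05
tool_pos: [0.5109, 0.2332, 0.1252]
eef_rot: [0.633, 0.763, 0.1, 0.083]
contact_force: [0.7, -0.6, -1.5]
opening: 0.266
finger_force: 40.0
```

Run:
```python
from h import *
where(); low(-.062,.040,.262)
```

```text
t 7.05 low [-62.42, 0.24, 74.75] high [99.87, 0.52, 118.18] tilt 0.2614 yaw 10.7 F base xyz [0.55, -0.75, -1.49] My 0.229 open 23.42
xyz mm [-0.4 -8.6 33.6] rot [-0.0006  0.0002  0.0017] t 7.05
```

Emit:
carry_out([
  {"rot":[0,0,0],"xyz":[0,-0.0005,0.002],"grip":255},
  {"rot":[0,0,0],"xyz":[0,-0.001,0.004],"grip":255},
  {"rot":[0,0,0],"xyz":[0,-0.002,0.007],"grip":255},
  {"rot":[0,0,0],"xyz":[0,-0.0025,0.01],"grip":255},
  {"rot":[0,0,0],"xyz":[0,-0.003,0.013],"grip":255},
  {"rot":[0,0,0],"xyz":[0,-0.004,0.016],"grip":255},
  {"rot":[0,0,0],"xyz":[0,-0.005,0.019],"grip":255},
  {"rot":[0,0,0],"xyz":[0,-0.0055,0.021],"grip":255},
])

```text
clock: 7.72
tool_pos: [0.5104, 0.2332, 0.1027]
eef_rot: [0.633, 0.764, 0.1, 0.083]
contact_force: [0.4, -0.8, -2.4]
opening: 0.265
finger_force: 40.0
```

Emit:
carry_out([
  {"rot":[0,0,0],"xyz":[0,-0.0005,0.002],"grip":255},
  {"rot":[0,0,0],"xyz":[0,-0.001,0.004],"grip":255},
  {"rot":[0,0,0],"xyz":[0,-0.0015,0.006],"grip":255},
  {"rot":[0,0,0],"xyz":[0,-0.002,0.008],"grip":255},
  {"rot":[0,0,0],"xyz":[0,-0.0025,0.01],"grip":255},
  {"rot":[0,0,0],"xyz":[0,-0.003,0.012],"grip":255},
  {"rot":[0,0,0],"xyz":[0,-0.003,0.012],"grip":255},
  {"rot":[0,0,0],"xyz":[0,-0.003,0.012],"grip":255},
])

```text
clock: 8.38
tool_pos: [0.5109, 0.233, 0.0907]
eef_rot: [0.633, 0.763, 0.1, 0.083]
contact_force: [0.3, 0.1, -2.8]
opening: 0.269
finger_force: 40.0
```

Run:
```python
from h import *
where(); low(-.090,.0385,.262)
```

```text
t 8.38 low [-62.5, 0.02, 40.36] high [99.83, 0.29, 83.65] tilt 0.2606 yaw 10.69 F base xyz [0.31, 0.03, -2.77] My 0.336 open 23.66
xyz mm [ -0.1 -27.1  -5.4] rot [-0.0014  0.0004  0.0016] t 8.38
```

Emit:
carry_out([
  {"rot":[0,0,0],"xyz":[0,-0.002,-0.0004],"grip":255},
  {"rot":[0,0,0],"xyz":[0,-0.004,-0.0008],"grip":255},
  {"rot":[0,0,0],"xyz":[0,-0.006,-0.0012],"grip":255},
  {"rot":[0,0,0],"xyz":[0,-0.008,-0.0016],"grip":255},
  {"rot":[0,0,0],"xyz":[0,-0.01,-0.002],"grip":255},
  {"rot":[0,0,0],"xyz":[0,-0.012,-0.0024],"grip":255},
  {"rot":[0,0,0],"xyz":[0,-0.014,-0.0028],"grip":255},
  {"rot":[0,0,0],"xyz":[0,-0.016,-0.0032],"grip":255},
])

```text
clock: 9.05
tool_pos: [0.4948, 0.23, 0.0899]
eef_rot: [0.633, 0.763, 0.1, 0.083]
contact_force: [-1.0, 0.0, -2.0]
opening: 0.273
finger_force: 40.0
```

Emit:
carry_out([
  {"rot":[0,0,0],"xyz":[0,-0.002,-0.0004],"grip":255},
  {"rot":[0,0,0],"xyz":[0,-0.004,-0.0008],"grip":255},
  {"rot":[0,0,0],"xyz":[0,-0.006,-0.0012],"grip":255},
  {"rot":[0,0,0],"xyz":[0,-0.008,-0.0016],"grip":255},
  {"rot":[0,0,0],"xyz":[0,-0.009,-0.002],"grip":255},
  {"rot":[0,0,0],"xyz":[0,-0.009,-0.002],"grip":255},
  {"rot":[0,0,0],"xyz":[0,-0.009,-0.002],"grip":255},
])

```text
clock: 9.63
tool_pos: [0.486, 0.2284, 0.0895]
eef_rot: [0.633, 0.763, 0.1, 0.083]
contact_force: [0.1, 0.9, -2.2]
opening: 0.269
finger_force: 40.0
```

Run:
```python
from h import *
where(); low(-.090,.030,.262)
```

```text
t 9.63 low [-87.85, 0.03, 39.09] high [74.46, 0.31, 82.45] tilt 0.261 yaw 10.7 F base xyz [0.25, 0.91, -2.18] My 0.321 open 23.72
xyz mm [-0.2 -4.5  8.1] rot [-0.001   0.0005  0.0017] t 9.63
```

Emit:
carry_out([
  {"rot":[0,0,0],"xyz":[0,-0.001,-0.0003],"grip":255},
  {"rot":[0,0,0],"xyz":[0,-0.002,-0.0005],"grip":255},
  {"rot":[0,0,0],"xyz":[0,-0.003,-0.0008],"grip":255},
  {"rot":[0,0,0],"xyz":[0,-0.004,-0.001],"grip":255},
  {"rot":[0,0,0],"xyz":[0,-0.0045,-0.0012],"grip":255},
  {"rot":[0,0,0],"xyz":[0,-0.005,-0.0013],"grip":255},
  {"rot":[0,0,0],"xyz":[0,-0.005,-0.0013],"grip":255},
])

```text
clock: 10.22
tool_pos: [0.4807, 0.2274, 0.0894]
eef_rot: [0.633, 0.763, 0.1, 0.083]
contact_force: [0.2, 0.3, -2.1]
opening: 0.267
finger_force: 40.0
```

Emit:
carry_out([
  {"rot":[0,0,0],"xyz":[0,-0.0005,-0.0001],"grip":255},
  {"rot":[0,0,0],"xyz":[0,-0.001,-0.0003],"grip":255},
  {"rot":[0,0,0],"xyz":[0,-0.0015,-0.0004],"grip":255},
  {"rot":[0,0,0],"xyz":[0,-0.0015,-0.0004],"grip":255},
  {"rot":[0,0,0],"xyz":[0,-0.0015,-0.0004],"grip":255},
])

```text
clock: 10.63
tool_pos: [0.4793, 0.2271, 0.0894]
eef_rot: [0.633, 0.763, 0.1, 0.083]
contact_force: [-0.1, -0.6, -1.3]
opening: 0.272
finger_force: 40.0
```

Run:
```python
from h import *
where()
```

```text
t 10.63 low [-94.63, 0.05, 39.07] high [67.68, 0.35, 82.42] tilt 0.261 yaw 10.71 F base xyz [-0.2, -0.52, -1.29] My 0.287 open 23.93
```

Emit:
carry_out([
  {"rot":[0,0,0],"xyz":[0,-0.0003,-0.0001],"grip":255},
  {"rot":[0,0,0],"xyz":[0,-0.0006,-0.0002],"grip":255},
  {"rot":[0,0,0],"xyz":[0,-0.0008,-0.0002],"grip":255},
  {"rot":[0,0,0],"xyz":[0,-0.0008,-0.0002],"grip":255},
  {"rot":[0,0,0],"xyz":[0,-0.0008,-0.0002],"grip":255},
])

```text
clock: 11.05
tool_pos: [0.4788, 0.227, 0.0895]
eef_rot: [0.633, 0.763, 0.1, 0.084]
contact_force: [1.5, 1.3, -2.1]
opening: 0.269
finger_force: 40.0
```

Emit:
carry_out([
  {"rot":[0,0,0],"xyz":[0,-0.0003,-0.0001],"grip":255},
  {"rot":[0,0,0],"xyz":[0,-0.0006,-0.0002],"grip":255},
  {"rot":[0,0,0],"xyz":[0,-0.0008,-0.0002],"grip":255},
  {"rot":[0,0,0],"xyz":[0,-0.0008,-0.0002],"grip":255},
  {"rot":[0,0,0],"xyz":[0,-0.0008,-0.0002],"grip":255},
])

```text
clock: 11.47
tool_pos: [0.4786, 0.2269, 0.0897]
eef_rot: [0.633, 0.763, 0.1, 0.084]
contact_force: [3.0, 0.3, -1.8]
opening: 0.27
finger_force: 40.0
```

Run:
```python
from h import *
where()
```

```text
t 11.47 low [-95.28, -0.05, 39.19] high [66.96, 0.15, 82.81] tilt 0.2627 yaw 10.67 F base xyz [2.99, -0.28, -1.82] My -0.621 open 23.77
```

Emit:
carry_out([
  {"rot":[0,0,0],"xyz":[0,0.0006,0.0002],"grip":255},
  {"rot":[0,0,0],"xyz":[0,0.0011,0.0003],"grip":255},
  {"rot":[0,0,0],"xyz":[0,0.0009,0.0013],"grip":255},
  {"rot":[0,0,0],"xyz":[0,0.0006,0.0023],"grip":255},
  {"rot":[0,0,0],"xyz":[0,0.0003,0.0033],"grip":255},
  {"rot":[0,0,0],"xyz":[0,0.0001,0.0043],"grip":255},
  {"rot":[0,0,0],"xyz":[0,-0.0002,0.0053],"grip":255},
  {"rot":[0,0,0],"xyz":[0,-0.0002,0.0053],"grip":255},
])

```text
clock: 12.13
tool_pos: [0.4787, 0.2271, 0.084]
eef_rot: [0.633, 0.763, 0.1, 0.083]
contact_force: [0.7, 0.8, -1.9]
opening: 0.267
finger_force: 40.0
```

Run:
```python
from h import *
where()
```

```text
t 12.13 low [-95.23, 0.14, 33.63] high [67.1, 0.42, 76.92] tilt 0.2606 yaw 10.7 F base xyz [0.79, 0.66, -1.93] My -0.283 open 23.52
```

Emit:
carry_out([
  {"rot":[0,0,0],"xyz":[0,0.0006,0.0002],"grip":255},
  {"rot":[0,0,0],"xyz":[0,0.0005,0.0007],"grip":255},
  {"rot":[0,0,0],"xyz":[0,0.0004,0.0012],"grip":255},
  {"rot":[0,0,0],"xyz":[0,0.0003,0.0017],"grip":255},
  {"rot":[0,0,0],"xyz":[0,0.0003,0.0017],"grip":255},
  {"rot":[0,0,0],"xyz":[0,0.0003,0.0017],"grip":255},
])

```text
clock: 12.63
tool_pos: [0.479, 0.2271, 0.0825]
eef_rot: [0.633, 0.764, 0.1, 0.083]
contact_force: [-0.3, -0.3, -3.0]
opening: 0.267
finger_force: 40.0
```

Run:
```python
from h import *
where()
```

```text
t 12.63 low [-94.94, -0.01, 32.17] high [67.42, 0.33, 75.36] tilt 0.26 yaw 10.72 F base xyz [-0.33, -0.21, -3.03] My 0.271 open 23.49
```

Emit:
carry_out([
  {"rot":[0,0,0],"xyz":[0,0,0.0005],"grip":255},
  {"rot":[0,0,0],"xyz":[0,-0.0001,0.001],"grip":255},
  {"rot":[0,0,0],"xyz":[0,-0.0002,0.0015],"grip":255},
  {"rot":[0,0,0],"xyz":[0,-0.0003,0.002],"grip":255},
  {"rot":[0,0,0],"xyz":[0,-0.0003,0.002],"grip":255},
  {"rot":[0,0,0],"xyz":[0,-0.0003,0.002],"grip":255},
])

```text
clock: 13.13
tool_pos: [0.4798, 0.2272, 0.0806]
eef_rot: [0.633, 0.763, 0.1, 0.083]
contact_force: [-0.9, -0.4, -2.0]
opening: 0.271
finger_force: 40.0
```

Emit:
carry_out([
  {"rot":[0,0,0],"xyz":[0,-0.0001,0.0005],"grip":255},
  {"rot":[0,0,0],"xyz":[0,-0.0003,0.001],"grip":255},
  {"rot":[0,0,0],"xyz":[0,-0.0004,0.0015],"grip":255},
  {"rot":[0,0,0],"xyz":[0,-0.0005,0.002],"grip":255},
  {"rot":[0,0,0],"xyz":[0,-0.0005,0.002],"grip":255},
  {"rot":[0,0,0],"xyz":[0,-0.0005,0.002],"grip":255},
])

```text
clock: 13.63
tool_pos: [0.4798, 0.2272, 0.0785]
eef_rot: [0.633, 0.763, 0.1, 0.083]
contact_force: [0.0, 0.1, -2.8]
opening: 0.268
finger_force: 40.0
```

Run:
```python
from h import *
where()
```

```text
t 13.63 low [-94.11, 0.02, 28.18] high [68.2, 0.31, 71.52] tilt 0.2609 yaw 10.7 F base xyz [0.05, 0.1, -2.78] My 0.316 open 23.59
```

Emit:
carry_out([
  {"rot":[0,0,0],"xyz":[0,-0.0002,0.0005],"grip":255},
  {"rot":[0,0,0],"xyz":[0,-0.0004,0.0009],"grip":255},
  {"rot":[0,0,0],"xyz":[0,-0.0006,0.0014],"grip":255},
  {"rot":[0,0,0],"xyz":[0,-0.0008,0.0018],"grip":255},
  {"rot":[0,0,0],"xyz":[0,-0.0008,0.0018],"grip":255},
  {"rot":[0,0,0],"xyz":[0,-0.0008,0.0018],"grip":255},
])

```text
clock: 14.13
tool_pos: [0.4795, 0.2271, 0.0766]
eef_rot: [0.633, 0.763, 0.1, 0.083]
contact_force: [-1.1, 0.2, -1.3]
opening: 0.267
finger_force: 40.0
```

Run:
```python
from h import *
where()
```

```text
t 14.13 low [-94.4, -0.01, 26.26] high [67.91, 0.29, 69.61] tilt 0.261 yaw 10.7 F base xyz [-1.08, 0.38, -1.26] My 0.322 open 23.47
```

Emit:
carry_out([
  {"rot":[0,0,0],"xyz":[0,-0.0002,0.0005],"grip":255},
  {"rot":[0,0,0],"xyz":[0,-0.0004,0.0009],"grip":255},
  {"rot":[0,0,0],"xyz":[0,-0.0005,0.0014],"grip":255},
  {"rot":[0,0,0],"xyz":[0,-0.0006,0.0018],"grip":255},
  {"rot":[0,0,0],"xyz":[0,-0.0006,0.0018],"grip":255},
  {"rot":[0,0,0],"xyz":[0,-0.0006,0.0018],"grip":255},
])

```text
clock: 14.63
tool_pos: [0.4795, 0.2272, 0.0749]
eef_rot: [0.633, 0.763, 0.1, 0.083]
contact_force: [-0.8, -0.9, -0.2]
opening: 0.272
finger_force: 40.0
```

Run:
```python
from h import *
where()
```

```text
t 14.63 low [-94.42, 0.04, 24.53] high [67.87, 0.32, 67.94] tilt 0.2613 yaw 10.7 F base xyz [-0.94, -0.78, -0.24] My 0.328 open 23.9
```

Emit:
carry_out([
  {"rot":[0,0,0],"xyz":[0,-0.0001,0.0004],"grip":255},
  {"rot":[0,0,0],"xyz":[0,-0.0003,0.0008],"grip":255},
  {"rot":[0,0,0],"xyz":[0,-0.0004,0.0012],"grip":255},
  {"rot":[0,0,0],"xyz":[0,-0.0005,0.0016],"grip":255},
  {"rot":[0,0,0],"xyz":[0,-0.0005,0.0016],"grip":255},
  {"rot":[0,0,0],"xyz":[0,-0.0005,0.0016],"grip":255},
])

```text
clock: 15.13
tool_pos: [0.4799, 0.2273, 0.0742]
eef_rot: [0.633, 0.763, 0.101, 0.084]
contact_force: [-1.1, -1.6, 12.1]
opening: 0.267
finger_force: 40.0
```

Run:
```python
from h import *
where()
```

```text
t 15.13 low [-93.91, 0.09, 23.66] high [68.3, 0.34, 67.35] tilt 0.2631 yaw 10.69 F base xyz [-1.36, -1.33, 12.14] My 0.71 open 23.53
```

Run:
```python
from h import *
for t in (.262,.245,.23,.215,.2,.185,.17,.155): low(-.0947,.0243,t)
```

```text
xyz mm [-0.2 -0.6 -0.7] rot [0.0011 0.0002 0.0015] t 15.13
xyz mm [-0.2 -0.1  0.7] rot [0.0181 0.0002 0.0015] t 15.13
xyz mm [-0.2  0.3  2. ] rot [0.0331 0.0002 0.0015] t 15.13
xyz mm [-0.2  0.7  3.3] rot [0.0481 0.0002 0.0015] t 15.13
xyz mm [-0.2  1.1  4.5] rot [0.0631 0.0003 0.0015] t 15.13
xyz mm [-0.2  1.5  5.8] rot [0.0781 0.0003 0.0015] t 15.13
xyz mm [-0.2  1.8  7.1] rot [0.0931 0.0003 0.0015] t 15.13
xyz mm [-0.2  2.1  8.4] rot [0.1081 0.0003 0.0015] t 15.13
```

Emit:
carry_out([
  {"rot":[0,0,0.001],"xyz":[-0.0001,-0.0006,-0.0007],"grip":255},
  {"rot":[0.016,0,0.001],"xyz":[-0.0002,-0.0001,0.0006],"grip":255},
  {"rot":[0.031,0,0.001],"xyz":[-0.0002,0.0003,0.0018],"grip":255},
  {"rot":[0.047,0,0.001],"xyz":[-0.0002,0.0007,0.0032],"grip":255},
  {"rot":[0.062,0,0.001],"xyz":[-0.0002,0.0011,0.0044],"grip":255},
  {"rot":[0.062,0,0.001],"xyz":[-0.0002,0.0011,0.0044],"grip":255},
  {"rot":[0.062,0,0.001],"xyz":[-0.0002,0.0011,0.0044],"grip":255},
])

```text
clock: 15.72
tool_pos: [0.4825, 0.2279, 0.0699]
eef_rot: [0.635, 0.766, 0.077, 0.064]
contact_force: [1.7, -0.5, 7.2]
opening: 0.266
finger_force: 40.0
```

Run:
```python
from h import *
where()
for t in (.2,.185,.17,.155,.14,.125,.11): low(-.0947,.0243,t)
```

```text
t 15.72 low [-94.19, 0.27, 24.0] high [70.41, 0.49, 57.62] tilt 0.2015 yaw 10.68 F base xyz [1.56, -0.84, 7.19] My 0.249 open 23.45
xyz mm [-0.4 -0.4 -0.3] rot [0.0015 0.0005 0.0013] t 15.72
xyz mm [-0.4  0.   1. ] rot [0.0165 0.0005 0.0013] t 15.72
xyz mm [-0.4  0.5  2.3] rot [0.0315 0.0005 0.0013] t 15.72
xyz mm [-0.4  0.8  3.5] rot [0.0465 0.0005 0.0013] t 15.72
xyz mm [-0.4  1.2  4.8] rot [0.0615 0.0005 0.0013] t 15.72
xyz mm [-0.4  1.6  6.1] rot [0.0765 0.0005 0.0013] t 15.72
xyz mm [-0.4  1.9  7.4] rot [0.0915 0.0006 0.0013] t 15.72
```

Emit:
carry_out([
  {"rot":[0.0,0,0.001],"xyz":[-0.0002,-0.0004,-0.0005],"grip":255},
  {"rot":[0.0165,0,0.001],"xyz":[-0.0003,-0.0001,0.0008],"grip":255},
  {"rot":[0.0315,0,0.001],"xyz":[-0.0004,0.0004,0.0021],"grip":255},
  {"rot":[0.0465,0,0.001],"xyz":[-0.0004,0.0007,0.0033],"grip":255},
  {"rot":[0.0615,0,0.001],"xyz":[-0.0004,0.0011,0.0046],"grip":255},
  {"rot":[0.0765,0,0.001],"xyz":[-0.0004,0.0015,0.0059],"grip":255},
  {"rot":[0.0765,0,0.001],"xyz":[-0.0004,0.0015,0.0059],"grip":255},
  {"rot":[0.0765,0,0.001],"xyz":[-0.0004,0.0015,0.0059],"grip":255},
])

```text
clock: 16.38
tool_pos: [0.4852, 0.2274, 0.064]
eef_rot: [0.638, 0.767, 0.048, 0.04]
contact_force: [2.8, 0.3, 4.1]
opening: 0.269
finger_force: 40.0
```

Run:
```python
from h import *
where()
for t in (.125,.11,.095,.08,.065,.05): low(-.0947,.0243,t)
```

```text
t 16.38 low [-94.91, -0.46, 24.15] high [71.79, -0.78, 44.99] tilt 0.1244 yaw 10.49 F base xyz [2.83, -0.24, 4.09] My 0.006 open 23.66
xyz mm [ 0.6  0.2 -0.2] rot [-0.0006  0.     -0.0019] t 16.38
xyz mm [0.6 0.6 1.1] rot [ 0.0144  0.     -0.0019] t 16.38
xyz mm [0.6 1.1 2.4] rot [ 0.0294  0.     -0.0019] t 16.38
xyz mm [0.6 1.5 3.6] rot [ 0.0444 -0.     -0.0019] t 16.38
xyz mm [0.6 1.8 4.9] rot [ 0.0594 -0.     -0.0019] t 16.38
xyz mm [0.6 2.2 6.2] rot [ 0.0744 -0.     -0.0019] t 16.38
```

Emit:
carry_out([
  {"rot":[0.0,0,-0.001],"xyz":[0.0002,0.0002,-0.0002],"grip":255},
  {"rot":[0.0144,0,-0.001],"xyz":[0.0003,0.0006,0.0011],"grip":255},
  {"rot":[0.0294,0,-0.002],"xyz":[0.0004,0.0011,0.0024],"grip":255},
  {"rot":[0.0444,0,-0.002],"xyz":[0.0004,0.0015,0.0036],"grip":255},
  {"rot":[0.0594,0,-0.002],"xyz":[0.0004,0.0018,0.0049],"grip":255},
  {"rot":[0.0744,0,-0.002],"xyz":[0.0004,0.0022,0.0062],"grip":255},
  {"rot":[0.0744,0,-0.002],"xyz":[0.0004,0.0022,0.0062],"grip":255},
  {"rot":[0.0744,0,-0.002],"xyz":[0.0004,0.0022,0.0062],"grip":255},
])

```text
clock: 17.05
tool_pos: [0.4872, 0.2284, 0.0579]
eef_rot: [0.638, 0.77, 0.019, 0.016]
contact_force: [1.0, -0.6, 5.2]
opening: 0.268
finger_force: 40.0
```

Run:
```python
from h import *
where()
for t in (.05,.035,.02,.01,0): low(-.0947,.0243,t)
```

```text
t 17.05 low [-95.52, -0.19, 24.1] high [72.28, 0.06, 32.36] tilt 0.0492 yaw 10.68 F base xyz [0.83, -0.78, 5.15] My 0.084 open 23.59
xyz mm [ 0.   0.8 -0.2] rot [-0.0008  0.0009  0.0015] t 17.05
xyz mm [0.  1.2 1. ] rot [0.0142 0.0009 0.0015] t 17.05
xyz mm [0.  1.7 2.3] rot [0.0292 0.0009 0.0015] t 17.05
xyz mm [0.  1.9 3.2] rot [0.0392 0.0009 0.0015] t 17.05
xyz mm [0.  2.2 4. ] rot [0.0492 0.0009 0.0014] t 17.05
```

Emit:
carry_out([
  {"rot":[0.007,0,0.001],"xyz":[0,0.0007,0.0003],"grip":255},
  {"rot":[0.014,0,0.001],"xyz":[0,0.001,0.0009],"grip":255},
  {"rot":[0.022,0.001,0.001],"xyz":[0,0.0012,0.0016],"grip":255},
  {"rot":[0.03,0.001,0.001],"xyz":[0,0.0014,0.0023],"grip":255},
  {"rot":[0.037,0.001,0.001],"xyz":[0,0.0016,0.003],"grip":255},
  {"rot":[0.037,0.001,0.001],"xyz":[0,0.0016,0.003],"grip":255},
  {"rot":[0.037,0.001,0.001],"xyz":[0,0.0016,0.003],"grip":255},
])

```text
clock: 17.63
tool_pos: [0.4885, 0.2286, 0.0548]
eef_rot: [0.639, 0.77, 0.004, 0.003]
contact_force: [-0.3, 0.0, 3.4]
opening: 0.271
finger_force: 40.0
```

Run:
```python
from h import *
where()
for t in (.01,.005,0,-.004): low(-.0950,.0243,t)
```

```text
t 17.63 low [-95.5, -0.06, 24.17] high [72.49, 0.0, 25.94] tilt 0.0106 yaw 10.62 F base xyz [-0.25, 0.07, 3.41] My 0.552 open 23.83
xyz mm [ 0.   0.5 -0.1] rot [ 0.0006 -0.0004  0.0004] t 17.63
xyz mm [0.  0.7 0.3] rot [ 0.0056 -0.0004  0.0004] t 17.63
xyz mm [0.  0.8 0.8] rot [ 0.0106 -0.0004  0.0004] t 17.63
xyz mm [0.  0.9 1.1] rot [ 0.0146 -0.0004  0.0004] t 17.63
```

Emit:
carry_out([
  {"rot":[0.004,0,0],"xyz":[0,0.0004,0.0002],"grip":255},
  {"rot":[0.008,0,0],"xyz":[0,0.0006,0.0005],"grip":255},
  {"rot":[0.012,0,0],"xyz":[0,0.0008,0.0009],"grip":255},
  {"rot":[0.012,0,0],"xyz":[0,0.0008,0.0009],"grip":255},
  {"rot":[0.012,0,0],"xyz":[0,0.0008,0.0009],"grip":255},
])

```text
clock: 18.05
tool_pos: [0.4885, 0.2287, 0.0544]
eef_rot: [0.638, 0.77, -0.001, -0.001]
contact_force: [-4.2, -1.9, 9.4]
opening: 0.27
finger_force: 39.9
```

Run:
```python
from h import *
where()
```

```text
t 18.05 low [-95.82, -0.13, 24.84] high [72.18, 0.1, 24.49] tilt -0.0021 yaw 10.68 F base xyz [-4.43, -1.06, 9.41] My 0.455 open 23.78
```

Emit:
carry_out([
  {"rot":[0,0,0],"xyz":[0,0,-0.0002],"grip":255},
  {"rot":[0,0,0],"xyz":[0,0,-0.0004],"grip":255},
  {"rot":[0,0,0],"xyz":[0,0,-0.0004],"grip":255},
  {"rot":[0,0,0],"xyz":[0,0,-0.0004],"grip":255},
])

```text
clock: 18.38
tool_pos: [0.4887, 0.2287, 0.0544]
eef_rot: [0.638, 0.77, -0.001, -0.001]
contact_force: [-4.0, -1.6, 5.4]
opening: 0.269
finger_force: 39.9
```

Run:
```python
from h import *
where(); cv2.imwrite("pics/s5.png",cv2.resize(r.snapshot("side")[190:330,190:350,::-1],None,fx=5,fy=4,interpolation=cv2.INTER_CUBIC)); where()
```

```text
t 18.38 low [-95.62, -0.11, 24.85] high [72.38, 0.08, 24.51] tilt -0.002 yaw 10.67 F base xyz [-4.19, -0.85, 5.36] My 0.477 open 23.7
t 18.43 low [-95.64, -0.14, 24.84] high [72.36, 0.06, 24.49] tilt -0.0021 yaw 10.67 F base xyz [-5.39, -0.55, 5.46] My 0.472 open 23.79
```

View pics/s5.png

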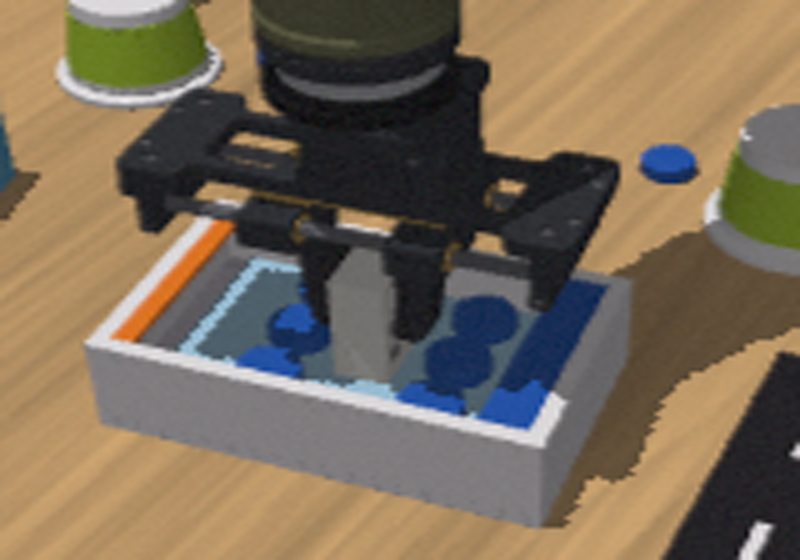

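The side crop shows the panel flat inside the base, its end short of the orange lip by a small gap. Height and tilt do not change as I ease the load, so it is resting on the ledges. Next is the slide towards the orange lip.

Emit:
carry_out([
  {"rot":[0,0,0],"xyz":[0,0.0005,-0.0002],"grip":255},
  {"rot":[0,0,0],"xyz":[0,0.0015,-0.0003],"grip":255},
  {"rot":[0,0,0],"xyz":[0,0.0025,-0.0003],"grip":255},
  {"rot":[0,0,0],"xyz":[0,0.0035,-0.0003],"grip":255},
  {"rot":[0,0,0],"xyz":[0,0.0045,-0.0003],"grip":255},
  {"rot":[0,0,0],"xyz":[0,0.0055,-0.0003],"grip":255},
  {"rot":[0,0,0],"xyz":[0,0.006,-0.0003],"grip":255},
  {"rot":[0,0,0],"xyz":[0,0.006,-0.0003],"grip":255},
])

```text
clock: 19.1
tool_pos: [0.4959, 0.2299, 0.0545]
eef_rot: [0.639, 0.769, 0.0, -0.0]
contact_force: [-0.4, 0.2, -1.5]
opening: 0.267
finger_force: 39.9
```

Run:
```python
from h import *
where()
```

```text
t 19.1 low [-88.25, -0.11, 24.84] high [79.75, -0.09, 24.79] tilt -0.0003 yaw 10.61 F base xyz [-0.35, 0.26, -1.48] My -0.24 open 23.5
```

Emit:
carry_out([
  {"rot":[0,0,0],"xyz":[0,0.0005,0.0002],"grip":255},
  {"rot":[0,0,0],"xyz":[0,0.0013,0.0003],"grip":255},
  {"rot":[0,0,0],"xyz":[0,0.002,0.0003],"grip":255},
  {"rot":[0,0,0],"xyz":[0,0.0028,0.0003],"grip":255},
  {"rot":[0,0,0],"xyz":[0,0.0035,0.0003],"grip":255},
  {"rot":[0,0,0],"xyz":[0,0.004,0.0003],"grip":255},
  {"rot":[0,0,0],"xyz":[0,0.004,0.0003],"grip":255},
  {"rot":[0,0,0],"xyz":[0,0.004,0.0003],"grip":255},
])

```text
clock: 19.77
tool_pos: [0.4995, 0.2308, 0.0544]
eef_rot: [0.639, 0.77, -0.0, -0.0]
contact_force: [-1.4, -1.1, 2.2]
opening: 0.266
finger_force: 39.9
```

Run:
```python
from h import *
where()
```

```text
t 19.77 low [-84.61, 0.07, 24.74] high [83.39, 0.18, 24.65] tilt -0.0006 yaw 10.64 F base xyz [-1.62, -0.77, 2.21] My 0.134 open 23.42
```

Emit:
carry_out([
  {"rot":[0,0,0],"xyz":[0,0.0004,0],"grip":255},
  {"rot":[0,0,0],"xyz":[0,0.0008,0],"grip":255},
  {"rot":[0,0,0],"xyz":[0,0.0012,0],"grip":255},
  {"rot":[0,0,0],"xyz":[0,0.0016,0],"grip":255},
  {"rot":[0,0,0],"xyz":[0,0.002,0],"grip":255},
  {"rot":[0,0,0],"xyz":[0,0.002,0],"grip":255},
  {"rot":[0,0,0],"xyz":[0,0.002,0],"grip":255},
])

```text
clock: 20.35
tool_pos: [0.5007, 0.231, 0.0544]
eef_rot: [0.638, 0.77, -0.001, -0.001]
contact_force: [-4.6, -1.0, 4.5]
opening: 0.267
finger_force: 39.9
```

Run:
```python
from h import *
where()
```

```text
t 20.35 low [-83.4, 0.0, 24.83] high [84.6, 0.16, 24.54] tilt -0.0018 yaw 10.65 F base xyz [-4.68, -0.17, 4.46] My 0.544 open 23.53
```

Emit:
carry_out([
  {"rot":[0,0,0],"xyz":[0,0.0004,-0.0001],"grip":255},
  {"rot":[0,0,0],"xyz":[0,0.0008,-0.0001],"grip":255},
  {"rot":[0,0,0],"xyz":[0,0.0012,-0.0001],"grip":255},
  {"rot":[0,0,0],"xyz":[0,0.0015,-0.0001],"grip":255},
  {"rot":[0,0,0],"xyz":[0,0.0015,-0.0001],"grip":255},
  {"rot":[0,0,0],"xyz":[0,0.0015,-0.0001],"grip":255},
])

```text
clock: 20.85
tool_pos: [0.5008, 0.2311, 0.0545]
eef_rot: [0.638, 0.77, -0.002, -0.001]
contact_force: [-7.6, -1.0, 7.7]
opening: 0.269
finger_force: 39.9
```

Run:
```python
from h import *
where()
```

```text
t 20.85 low [-83.38, -0.01, 25.1] high [84.62, 0.21, 24.43] tilt -0.004 yaw 10.67 F base xyz [-7.69, 0.45, 7.71] My 1.134 open 23.67
```

Emit:
carry_out([
  {"rot":[0,0,0],"xyz":[0,-0.0005,0],"grip":255},
  {"rot":[0,0,0],"xyz":[0,-0.001,-0.0001],"grip":255},
  {"rot":[0,0,0],"xyz":[0,-0.0015,-0.0002],"grip":255},
  {"rot":[0,0,0],"xyz":[0,-0.0018,-0.0002],"grip":255},
  {"rot":[0,0,0],"xyz":[0,-0.0018,-0.0002],"grip":255},
  {"rot":[0,0,0],"xyz":[0,-0.0018,-0.0002],"grip":255},
])

```text
clock: 21.35
tool_pos: [0.5008, 0.2311, 0.0545]
eef_rot: [0.639, 0.77, -0.0, -0.001]
contact_force: [-4.5, 0.0, 2.4]
opening: 0.268
finger_force: 39.9
```

Run:
```python
from h import *
where()
```

```text
t 21.35 low [-83.3, 0.09, 24.91] high [84.7, 0.18, 24.69] tilt -0.0013 yaw 10.63 F base xyz [-4.41, 0.86, 2.43] My 0.574 open 23.58
```

Emit:
carry_out([
  {"rot":[0,0,0],"xyz":[0,-0.0005,0],"grip":255},
  {"rot":[0,0,0],"xyz":[0,-0.0008,0],"grip":255},
  {"rot":[0,0,0],"xyz":[0,-0.0008,0],"grip":180},
  {"rot":[0,0,0],"xyz":[0,-0.0008,0],"grip":165},
  {"rot":[0,0,0],"xyz":[0,-0.0008,0],"grip":140},
  {"rot":[0,0,0],"xyz":[0,-0.0008,0],"grip":110},
  {"rot":[0,0,0],"xyz":[0,-0.0008,0],"grip":110},
  {"rot":[0,0,0],"xyz":[0,-0.0008,0],"grip":110},
], squeeze=10)

```text
clock: 22.02
tool_pos: [0.5004, 0.2308, 0.0547]
eef_rot: [0.639, 0.77, -0.0, -0.0]
contact_force: [-0.5, 0.8, 0.3]
opening: 0.566
finger_force: 0.0
```

Emit:
carry_out([
  {"rot":[0,0,0],"xyz":[0,0,0],"grip":110},
  {"rot":[0,0,0],"xyz":[0,0,0],"grip":110},
  {"rot":[0,0,0],"xyz":[0,0,0],"grip":110},
  {"rot":[0,0,0],"xyz":[0,0,0],"grip":110},
])

```text
clock: 22.35
tool_pos: [0.5002, 0.2308, 0.0546]
eef_rot: [0.639, 0.77, -0.0, -0.0]
contact_force: [-0.1, 0.1, 0.3]
opening: 0.57
finger_force: 0.0
```

Run:
```python
from h import *
where(); low(-.0833,.0248,0)
```

```text
t 22.35 low [-83.88, -0.06, 25.01] high [84.12, 0.06, 24.87] tilt -0.0008 yaw 10.64 F base xyz [-0.13, 0.09, 0.31] My -0.097 open 50.17
xyz mm [0.  0.6 0.1] rot [-0.0008 -0.0003  0.0007] t 22.35
```

Released cleanly. Retreat straight up.

Emit:
carry_out([
  {"rot":[0,0,0],"xyz":[0,0,-0.005],"grip":110},
  {"rot":[0,0,0],"xyz":[0,0,-0.015],"grip":110},
  {"rot":[0,0,0],"xyz":[0,0,-0.03],"grip":110},
  {"rot":[0,0,0],"xyz":[0,0,-0.05],"grip":110},
  {"rot":[0,0,0],"xyz":[0,0,-0.08],"grip":110},
  {"rot":[0,0,0],"xyz":[0,0,-0.11],"grip":110},
  {"rot":[0,0,0],"xyz":[0,0,-0.14],"grip":110},
  {"rot":[0,0,0],"xyz":[0,0,-0.17],"grip":110},
])

```text
clock: 23.02
tool_pos: [0.4999, 0.2308, 0.227]
eef_rot: [0.638, 0.77, -0.0, -0.001]
contact_force: [0.9, 0.3, -0.7]
opening: 0.567
finger_force: 0.0
```

Emit:
carry_out([
  {"rot":[0,0,0],"xyz":[0,0,-0.02],"grip":110},
  {"rot":[0,0,0],"xyz":[0,0,-0.03],"grip":110},
  {"rot":[0,0,0],"xyz":[0,0,-0.03],"grip":110},
  {"rot":[0,0,0],"xyz":[0,0,-0.03],"grip":110},
])

```text
clock: 23.35
tool_pos: [0.5003, 0.2304, 0.2545]
eef_rot: [0.639, 0.77, -0.0, -0.0]
contact_force: [0.2, -0.9, -0.1]
opening: 0.569
finger_force: 0.0
```

Run:
```python
from h import *
where(); c=cam("wrist"); im=r.snapshot("wrist"); np.save("c6.npy",np.vstack([c[1],c[2]]))
cv2.imwrite("pics/w6.png",im[:,:,::-1])
for nm,X in (("lipO",.075),("lipB",-.075)): print(nm,proj(c,[*(O+X*e),.06]).round(0))
```

```text
t 23.35 low [-83.95, -0.53, 224.89] high [84.05, -0.45, 224.75] tilt -0.0008 yaw 10.63 F base xyz [0.06, -0.96, -0.13] My -0.038 open 50.03
lipO [357. 183.]
lipB [205. 183.]
```

View pics/w6.png

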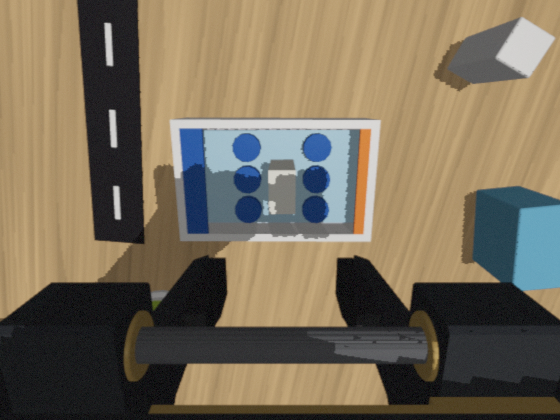

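The wrist view shows the panel level in the base. A shaded strip at columns 350..358 lies beside the orange lip, so I'll check by numbers that it is panel and where the caps' middle lies.

Run:
```python
from h import *
p=r.camera_params("wrist"); a=np.load("c6.npy"); c=(p,a[:3],a[3]); im=cv2.imread("pics/w6.png")[:,:,::-1].copy(); V=cv2.cvtColor(im,cv2.COLOR_RGB2HSV)
print(V[185,340:362].tolist()); print(V[185,200:216].tolist())
for x0,x1 in ((228,266),(300,334)):
    k=big(mask(im,(108,150,40),(125,255,255),(x0,130,x1,163))); (u,v),R_=cv2.minEnclosingCircle(k); X=plane(c,(u,v),.0248+.017); print((u,v),((X[:2]-O)@e*1e3).round(1),((X[:2]-O)@n*1e3).round(1))
```

```text
[[98, 44, 202], [98, 45, 202], [98, 45, 202], [98, 45, 202], [98, 46, 201], [99, 45, 202], [97, 46, 199], [99, 50, 167], [99, 57, 125], [100, 60, 119], [98, 63, 121], [100, 62, 119], [100, 51, 119], [101, 58, 119], [101, 57, 121], [97, 22, 103], [10, 112, 132], [13, 181, 189], [14, 181, 209], [14, 179, 211], [14, 179, 211], [14, 181, 211]]
[[110, 177, 95], [110, 176, 94], [109, 196, 91], [109, 194, 92], [109, 196, 91], [107, 150, 85], [102, 80, 105], [101, 62, 116], [100, 62, 119], [99, 60, 119], [101, 60, 119], [98, 58, 119], [98, 61, 117], [98, 63, 117], [98, 54, 117], [98, 54, 117]]
(246.032470703125, 147.09739685058594) -35.4 33.1
(316.5294189453125, 147.35293579101562) 35.7 33.0
```

```bash
python3 -c "
from plant import r
print(r.finish_job())"
```

```text
the job is handed in; nothing more can be done
None
```

The panel went in blue end first, was laid flat on the ledges (top about 25 mm above the table) while still in the hand, then slid to the orange stop and released. In the last picture both ends reach under their lips, though it may sit up to about 1 mm short of the stop. The job is handed in at about 23 s on the clock, and I never touched the other things on the table.

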